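# Fit a drill chuck to its taper arbor

## Robot

A 6-joint arm with a two-finger parallel gripper is mounted at the origin on the work surface. World frame = base frame: x ahead of the robot, y to its left, z up, the work surface at z = 0. Lengths are in m, angles in degrees, forces in N, time in s.
With the tool pointing down it reaches from about 0.25 to 0.725 m from the base axis. Payload 9.7 kg.
Tool frame: the origin (TCP) lies at the very end of the fingers, on their centre line; the grasp point (between the pads) lies 19 mm behind it; z points along the fingers, y is the line along which they close (so a half turn about z gives the same grasp; the last joint's range is limited). The gripper opens to 85 mm and grips with 20 to 120 N. Pads are 22 mm wide; open, the fingers measure 114 mm over their backs; the gripper's body (76 mm by 85 mm) begins 54 mm behind the grasp point. The pads swing forward as they close: fully open they stand 13 mm farther back than shut.
Start: joints at [-64.515, 4.979, 10.078, 95.1, 0, 90], TCP at [0.237, -0.496, 0.231] pointing down, gripper open.
Joint ranges: [-179.16, 179.16], [-48.56, 103.87], [-65.8, 70.77], [-126.05, 130.52], [-82.76, 87.17], [-180, 180]. Speed limits (degrees/s): [127.2, 127.2, 147.25, 180, 180, 180].

## Interface

Orientations are given as [roll, pitch, yaw] about the fixed x, y, z axes, in that order (R = Rz(yaw) Ry(pitch) Rx(roll)).
In Python, from workcell import bot gives the robot as it stands.
- The arm moves only by the tool arm_command, never from a script. Its argument "series" is a list of rows, each a list of 4 numbers: the shift along the tool's x, y, z in m, then the turn about the tool's z in rad. A call has exactly 5 rows; each row is the pose to reach, as a shift and turn from the pose commanded when the call began, along the tool's axes at that moment; what a row does not reach only later rows make up. A row lasts 1/10 s, in which the tool goes at most 50 mm and 8.59 degrees, less where a joint would pass 70% of its speed; a pose out of reach is approached as far as the arm can. A call with a gripper value outside its range is refused whole. "hand" is the finger opening in m, from 0 to 0.0854, set as the call begins (left out, the last holds). The fingers move at their own pace and stop on an object; "grip_force" is the grip in N (left out, the last holds). Time passes only in rows, so rows that repeat a pose let the fingers close, or fill a call up. It gives the time, the measured TCP pose, the force, the opening and the grip force at its end, in the units of the state.
- bot.get_obs(): the state, without advancing time (a new reading comes with each control period).
- bot.camera(name): name is "scene" or "top" or "wrist"; returns a dict with "color" (420x560x3 uint8, blue, green, red), "camera_matrix" (3x3 intrinsics, pixels), "xyz" and "orientation" of the camera in the world; the wrist camera has in their place "T_tool_cam" (4x4, takes a point from camera to tool coordinates, whose origin is the TCP and whose axes are the flange's). Camera axes: x right, y up, looking along -z (the intrinsics and any distortion apply to the point x, -y, -z); pixel columns grow to the right and rows downward; lengths in m; the calibration is good to about 2 mm. The wrist camera is an equidistant fisheye: a pixel r from the principal point sees the ray r / f radians off the axis. A picture is of the moment at which its call begins: read the wrist's pose just before it. There is no depth.
- bot.job_done(): hands the job in; it is judged then, once.
Trained networks look in the newest picture that a camera, given by its name, has taken for a name from the list of things; names that differ only in an ending like _2 or _b are one class to them, and where a whole thing is asked for, a point or a joint stands for the part that bears it (a point fixed in the world has none). Each returns a list of dicts, best first, with "confidence" (0 to 1); they miss things now and then, are a little off and sometimes report something else, mostly with a low value. They report only what shows in the picture. A call takes as long as a camera call. They do not tell look-alikes from the thing itself.
- bot.find_in(camera, target): "location" ([column, row] in pixels, amid what is visible of it).
- bot.mark_of(camera, target): "location" ([column, row] in pixels: a listed point, or the origin of a listed thing).
The state is a dict: "time": time; "q": joint angles; "qd": joint speeds; "joint_efforts": joint torques, N m; "ee_pos": TCP position; "tcp_rot": TCP orientation; "wrist_force": force on the tool from outside, world axes, zero at the start; "torque": the same for the moment, N m; "opening": finger opening in m; "grasp_force": force on a finger pad.
Only numpy, scipy, OpenCV 4.12 (cv2) and the standard library are available. Lean on these libraries where they do the work, as an engineer would, in place of code of your own. Each camera call takes 0.05 s, during which the arm holds its last target. There are 200 camera calls.

## Task

Fit the ink mixer's drill chuck to its arbor: take the long arbor with the collar from the tooling rack, set its short lower taper in the socket of the chuck standing nose down in the setting block, without forcing it, and let go. Then take the mallet and tap the arbor's upper end with two or more separate slow taps, never a hard blow, until it is home and a last firm tap of about 15 N, leaning on it for a moment, no longer moves it. Stand the mallet back on the bench on its face, and leave the other things where they are.

Things in the scene. Friction and masses are not known exactly. Their poses are not given: they have to be found in the camera images.
- arbor_mid (a point): The chuck arbor, bare steel, 104 mm long, 0.2 kg, upright in a hole of the tooling rack. From its foot up: a short 1:10 taper, 34 mm long, 14 mm across at the bevelled foot, 18 mm just above, 21 mm at the top; a collar 24 mm across, 36 to 42 mm above the foot; then the long shank. This point: on the axis, half-way up the shank, 73 mm above the foot, 37 mm above the collar's underside. z: axis, up.
- arbor_top (a point): Centre of the arbor's flat upper end, 31 mm above arbor_mid: the place to tap. The shank is 18 mm across at the collar, 15 mm at this end. Set in the socket by hand (less than 25 N), the arbor stands by itself with the collar's underside 4.5 to 10.5 mm above the chuck's top (arbor_mid 41.5 to 47.5 mm above socket_mouth). Taps at about 3 cm/s are safe; at 10 cm/s, or over 70 N, they are hard blows.
- socket_mouth (a point): Centre of the mouth of the chuck's 1:10 taper socket, 21 mm wide, 37 mm deep; z up out of it. The chuck: steel, 72 mm high, 45 mm across, 39 mm at the top, 0.45 kg. Over 8 N (more when fast: +2.5 N per cm/s) drives the set arbor 2.5 to 5 mm further in; it stays where left. Home, it stops dead, the collar 2 to 5.5 mm above the chuck (arbor_mid 39 to 42.5 mm above this point), known only by feel.
- mallet_head (a point): Centre of the head of a soft-faced mallet, 0.4 kg: an upright dark cylinder 40 mm across and 90 mm high with flat ends, standing on its lower face on the bench, this point 45 mm above it. z: the head's axis, up; x: along the level wooden handle, 21 mm thick, which leaves the head at this height and ends 150 mm from the axis. The head can be gripped across y.
- block: Hardwood setting block, fixed, 110 x 110 x 32 mm, with a round recess 44 mm across and 8 mm deep in its top. The chuck stands loose in it, nose down, with 1 to 4 mm of side play, its socket's mouth 96 mm above the bench. Origin at the centre of the block's underside.
- rack: Wooden tooling rack, fixed, 75 x 220 x 30 mm (x, y, z), with three round holes 30 mm across and 12 mm deep in a row along y, 72 mm apart, in which the arbor, the stub arbor and the sleeve stand in any order. Origin at the centre of its underside.
- stub: Bystander: short steel stub arbor, 60 mm high, 25 mm across below, no collar, standing in the rack. Origin at its foot.
- sleeve: Bystander: dark steel reducing sleeve, 98 mm high, widening from 19 mm at the foot to 26 mm at its open top, standing in the rack. Origin at its foot.
- smallchuck: Bystander: small drill chuck, 50 mm high, 33 mm across, standing on the bench. Origin at the centre of its underside.
- key: Bystander: steel chuck key with a cross bar, 78 mm long, 17 mm high, lying on the bench. Origin on the bench under the cross-bar end; it points to x.
- tape: Bystander: roll of tape, 100 mm across, 48 mm high. Origin at the centre of its underside.
- tub: Bystander: white ink tub, 90 mm across, 95 mm high. Origin at the centre of its underside.
- spatula: Bystander: ink spatula lying on the bench, 270 mm long, steel blade to x, dark wooden handle to -x, 24 mm high. Origin on the bench near its middle.
There are look-alikes about, which are no part of the job. There is more than one size of the part that bears mallet_head; the job needs the larger.

How it is judged (in metres and radians):
On the way, in this order (a step that is already met when the one before it is completed fails the run):
1. the arbor stands in the chuck's socket, let go, still a little proud (horizontal distance between arbor_mid and socket_mouth below 0.005 m and angle between the z axis of arbor_mid and the z axis of socket_mouth, either way round below 0.08 rad and contact force between the fingers and arbor below 0.1 N and z of arbor_mid in the frame of socket_mouth between 0.038 and 0.049 m), for 0.2 s.
2. the mallet taps the arbor (contact force between mallet and arbor above 4 N).
3. the mallet is drawn clear of the arbor (contact force between mallet and arbor below 0.1 N and distance between mallet_head and arbor_mid above 0.079 m).
4. after that the arbor is home: it stands still under a firm tap of the mallet (contact force between mallet and arbor above 12 N and linear speed of arbor below 0.008 m/s), for 0.03 s.
At the end, for the whole second after the job is handed in: The arbor stands upright in the chuck's socket, home (collar's underside no more than 6.5 mm above the chuck's top), the chuck upright in the block's recess; the mallet stands still on a face on the bench; other things within 30 mm of their places; nothing is held (horizontal distance between arbor_mid and socket_mouth below 0.005 m and angle between the z axis of arbor_mid and the z axis of socket_mouth, either way round below 0.08 rad and angle between each of socket_mouth, mallet_head's own z axis and vertical below 0.1 rad and horizontal distance between socket_mouth and block below 0.012 m and height (world z) of mallet_head between 0.04 and 0.05 m and linear speed of each of mallet, arbor below 0.02 m/s and z of arbor_mid in the frame of socket_mouth between 0.038 and 0.0435 m); the robot touches nothing.
It fails at once if a hard blow: more than 70 N between mallet and arbor (contact force between mallet and arbor above 70 N).
It fails at once if another thing is moved by more than 30 mm (distance of any of stub, sleeve, smallchuck, key, tape, tub, spatula from where it was at the start of the episode above 0.03 m).
It fails at once if the arbor is forced in by hand: over 25 N between arbor and chuck while the fingers hold the arbor (contact force between the fingers and arbor above 0.5 N and contact force between arbor and chuck above 25 N).
It also fails if it takes over 72 s, if anything falls off the work surface, if the arm or the gripper's body presses on something with over 40 N, if the wrist force passes 120 N, or if a joint passes its speed limit or range.

## Working session

There is one attempt and no reset: what is moved stays moved. The work goes in short steps, Python scripts to look and compute and a tool call to move; the robot and the scene stay as the last step left them, time stands still between calls to the robot, and variables do not carry over. Pictures are saved under pics/ and viewed, at most 13 in all, crops included, and the job is handed in when it is done.

Besides the shell and the picture viewer there is one more tool, called after "Request:" as name(argument=value, ...), one argument or row to a line, values as JSON. arm_command: Moves the arm, as the interface text tells. Its arguments: {"type":"object","properties":{"series":{"type":"array"},"hand":{"type":"number"},"grip_force":{"type":"number"}},"required":["series"]}

```bash
mkdir -p pics; ls; cat > h.py <<'E'
import numpy as np,cv2
from scipy.spatial.transform import Rotation as Ro
from workcell import bot
def RT(c,o=None):
    if 'T_tool_cam' in c:
        T=np.eye(4);T[:3,:3]=Ro.from_euler('xyz',o['tcp_rot'],degrees=True).as_matrix();T[:3,3]=o['ee_pos']
        T=T@np.array(c['T_tool_cam']);return T[:3,:3],T[:3,3]
    q=np.array(c['orientation'],float)
    R=q if q.shape==(3,3) else Ro.from_euler('xyz',q,degrees=True).as_matrix()
    return R,np.array(c['xyz'],float)
def ray(c,px,o=None):
    K=np.array(c['camera_matrix']);R,p=RT(c,o)
    a=(px[0]-K[0,2])/K[0,0];b=(px[1]-K[1,2])/K[1,1]
    if 'T_tool_cam' in c:
        t=np.hypot(a,b);s=np.sin(t)/max(t,1e-9);v=np.array([a*s,-b*s,-np.cos(t)])
    else: v=np.array([a,-b,-1])
    return p,R@(v/np.linalg.norm(v))
def atz(c,px,z,o=None):
    p,d=ray(c,px,o);return p+d*(z-p[2])/d[2]
def tri(rs):
    A=sum(np.eye(3)-np.outer(d,d) for p,d in rs);b=sum((np.eye(3)-np.outer(d,d))@p for p,d in rs)
    x=np.linalg.solve(A,b);return x,[float(np.linalg.norm(np.cross(x-p,d))) for p,d in rs]
E
python3 - <<'E'
from h import *
o=bot.get_obs();print(o)
for n in('scene','top'):
    c=bot.camera(n);cv2.imwrite(f'pics/{n}1.png',c['color']);print(n,{k:v for k,v in c.items() if k!='color'})
    for t,z in(('arbor_mid',.091),('arbor_top',.122),('socket_mouth',.096),('mallet_head',.045),('block',0),('rack',0),('stub',.018),('sleeve',.018),('smallchuck',0),('key',0),('tape',0),('tub',0),('spatula',0)):
        print(t,[(np.round(d['location']),round(d['confidence'],2),np.round(atz(c,d['location'],z)[:2],3)) for d in bot.mark_of(n,t)])
E
```

```text
pics
{'time': 0.0, 'q': array([-6.45155486e+01,  5.01168030e+00,  1.00340355e+01,  9.51007185e+01,
       -3.16615030e-04,  8.99997633e+01]), 'qd': array([ 0.00411696, -0.02105634, -0.00357683, -0.09292075, -0.00507172,
        0.04463741]), 'joint_efforts': array([ 1.25582017e-03, -5.20383167e+01,  4.64807475e+01,  1.61452655e-02,
        1.11858000e-05,  2.44199285e-06]), 'ee_pos': array([ 0.23654172, -0.49627023,  0.23057377]), 'tcp_rot': array([-1.79921637e+02,  3.16291064e-04,  2.54846885e+01]), 'wrist_force': array([ 0.36198483, -0.90227264, -0.54753262]), 'torque': array([-0.00317985, -0.02546706,  0.04694332]), 'grasp_force': 0.0, 'opening': 0.08534651487779153}
scene {'camera_matrix': array([[436.08160384,   0.        , 280.63706959],
       [  0.        , 436.08160384, 202.44250377],
       [  0.        ,   0.        ,   1.        ]]), 'xyz': array([1.22074167, 0.37898592, 0.86690409]), 'orientation': array([ 43.80144178,  -0.49164561, 118.28936312])}
arbor_mid [(array([379., 235.]), 0.82, array([0.544, 0.28 ]))]
arbor_top [(array([376., 227.]), 0.63, array([0.553, 0.272]))
[... 1482 characters left out ...]
.338]))]
block [(array([289., 220.]), 0.62, array([0.572, 0.023]))]
rack [(array([189., 227.]), 0.8, array([0.553, 0.269]))]
stub [(array([211., 233.]), 0.62, array([0.537, 0.213]))]
sleeve [(array([156., 213.]), 0.49, array([0.585, 0.348])), (array([174., 216.]), 0.37, array([0.576, 0.303]))]
smallchuck [(array([226., 299.]), 0.73, array([0.38 , 0.172])), (array([361., 141.]), 0.19, array([ 0.778, -0.158]))]
key [(array([288., 290.]), 0.69, array([0.401, 0.026]))]
tape [(array([303., 148.]), 0.58, array([ 0.759, -0.012]))]
tub [(array([359., 145.]), 0.9, array([ 0.769, -0.154])), (array([155., 218.]), 0.33, array([0.576, 0.353]))]
spatula [(array([221., 154.]), 0.68, array([0.742, 0.196]))]
```

```bash
python3 - <<'E'
from h import *
a=cv2.imread('pics/scene1.png')[120:340,140:430]; b=cv2.imread('pics/top1.png')[110:320,130:480]
a=cv2.resize(a,None,fx=2.4,fy=2.4);cv2.imwrite('pics/s1c.png',a)
b=cv2.resize(b,None,fx=2.2,fy=2.2);cv2.imwrite('pics/t1c.png',b)
print(a.shape,b.shape)
E
```

```text
(528, 696, 3) (462, 770, 3)
```

View pics/s1c.png

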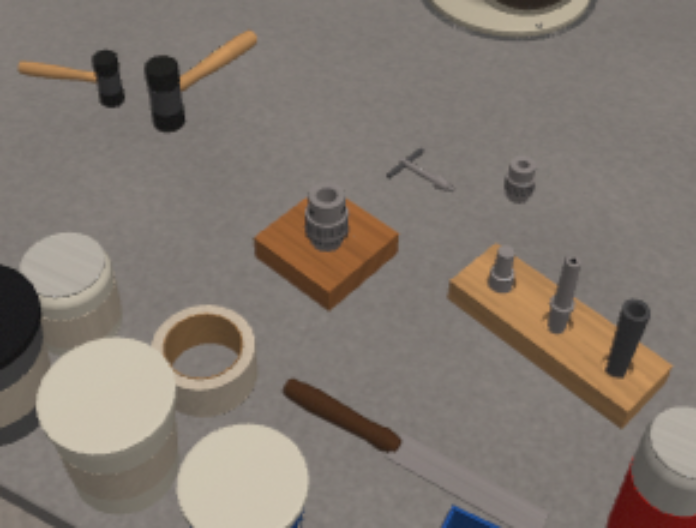

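View pics/t1c.png

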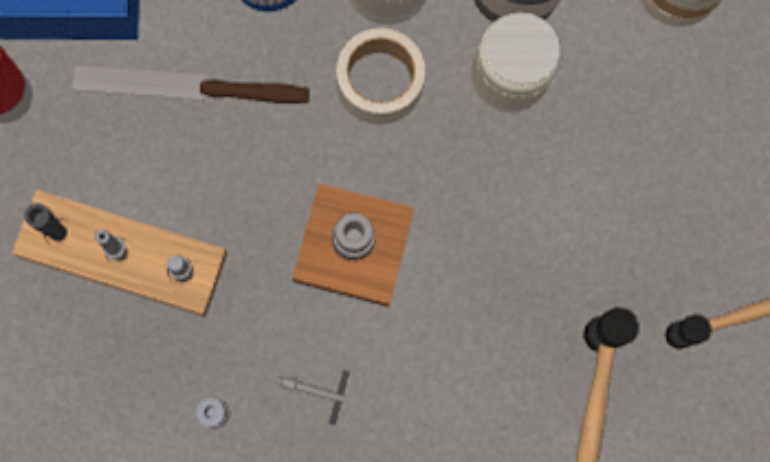

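Candidates for the arbor are the stub (scene 350,232), the collared shank (scene 375,243) and the dark sleeve (scene 402,262). Only the middle one has a collar and a long shank. There are two mallets: the small one at scene (185,152) and the larger at scene (209,159), which is the one I want. In the top picture the larger mallet is at (404,258) with its handle toward the robot. I'll go above the arbor first.

Request:
arm_command(
  series=[
    [0.03,-0.028,-0.001,0],
    [0.061,-0.057,-0.002,0],
    [0.092,-0.085,-0.003,0],
    [0.122,-0.114,-0.004,0],
    [0.153,-0.142,-0.005,0],
  ],
)

```text
time: 1.9
ee_pos: [0.3138, -0.301, 0.2364]
tcp_rot: [180.0, -0.0, 25.5]
wrist_force: [0.3, 0.5, 0.3]
opening: 0.0852
grasp_force: 0.0
```

Request:
arm_command(
  series=[
    [0.03,-0.028,-0.001,0],
    [0.061,-0.057,-0.002,0],
    [0.092,-0.085,-0.003,0],
    [0.122,-0.114,-0.004,0],
    [0.153,-0.142,-0.005,0],
  ],
)

```text
time: 2.4
ee_pos: [0.3909, -0.1068, 0.2416]
tcp_rot: [180.0, -0.0, 25.5]
wrist_force: [1.0, -1.6, -0.6]
opening: 0.0851
grasp_force: 0.0
```

Request:
arm_command(
  series=[
    [0.03,-0.028,-0.001,0],
    [0.061,-0.057,-0.002,0],
    [0.092,-0.085,-0.003,0],
    [0.122,-0.114,-0.004,0],
    [0.153,-0.142,-0.005,0],
  ],
)

```text
time: 2.9
ee_pos: [0.4679, 0.0874, 0.2465]
tcp_rot: [180.0, -0.0, 25.5]
wrist_force: [1.3, -0.5, 0.8]
opening: 0.0852
grasp_force: 0.0
```

Request:
arm_command(
  series=[
    [0.03,-0.028,-0.001,0],
    [0.061,-0.057,-0.002,0],
    [0.092,-0.085,-0.003,0],
    [0.122,-0.114,-0.004,0],
    [0.153,-0.142,-0.005,0],
  ],
)

```text
time: 3.4
ee_pos: [0.5483, 0.2746, 0.2513]
tcp_rot: [-179.6, -0.0, 26.4]
wrist_force: [0.4, -1.4, -0.0]
opening: 0.0852
grasp_force: 0.0
```

Request:
arm_command(
  series=[
    [0,0,0,-0.15],
    [0,0,0,-0.3],
    [0,0,0,-0.45],
    [0,0,0,-0.6],
    [0,0,0,-0.75],
  ],
  hand=0.05,
)

```text
time: 3.9
ee_pos: [0.5484, 0.2723, 0.2512]
tcp_rot: [-179.7, -0.2, 69.6]
wrist_force: [-0.5, 0.5, -0.3]
opening: 0.0497
grasp_force: 0.0
```

```bash
cat >> h.py <<'E'
def go(target,yaw=None):
    """tool-frame shift (m) and turn (rad) to TCP target"""
    o=bot.get_obs();R=Ro.from_euler('xyz',o['tcp_rot'],degrees=True).as_matrix()
    s=R.T@(np.array(target)-o['ee_pos'])
    t=None if yaw is None else -np.radians((yaw-o['tcp_rot'][2]+180)%360-180)
    print('shift',np.round(s,4),'turn',t and round(t,3))
def st():
    o=bot.get_obs();print('t',round(o['time'],2),'p',np.round(o['ee_pos'],4),'r',np.round(o['tcp_rot'],2),'F',np.round(o['wrist_force'],1),'op',round(o['opening'],4),'g',round(o['grasp_force'],1));return o
def look(names,cam='wrist',save=None):
    o=st();c=bot.camera(cam)
    if save:cv2.imwrite('pics/'+save,c['color'])
    for t,z in names:
        print(t,[(np.round(d['location'],1),round(d['confidence'],2),np.round(atz(c,d['location'],z,o)[:2],4)) for d in bot.mark_of(cam,t)])
    return o,c
E
python3 - <<'E'
from h import *
o,c=look([('arbor_mid',.091),('arbor_top',.122),('stub',.018),('sleeve',.018),('rack',0),('socket_mouth',.096),('block',0)],save='w1.png')
print(c['camera_matrix'],c['T_tool_cam'])
E
```

```text
t 3.9 p [0.5484 0.2723 0.2512] r [-179.74   -0.23   69.63] F [-0.5  0.5 -0.3] op 0.0497 g 0.0
arbor_mid [(array([286.3, 191.3]), 0.65, array([0.555 , 0.2732]))]
arbor_top [(array([286.5, 197.2]), 0.66, array([0.5557, 0.2759]))]
stub [(array([290.5, 231.8]), 0.84, array([0.5366, 0.2044]))]
sleeve [(array([278.6, 110.5]), 0.59, array([0.5742, 0.3478]))]
rack [(array([287.6, 170.4]), 0.61, array([0.5588, 0.275 ])), (array([245.4, 349.2]), 0.52, array([0.3987, 0.0301]))]
socket_mouth [(array([441.9, 176. ]), 0.55, array([0.7103, 0.2363]))]
block []
[[325.1922621    0.         280.05886846]
 [  0.         325.1922621  212.9586219 ]
 [  0.           0.           1.        ]] [[ 6.53304838e-05  9.47672121e-01  3.19245276e-01  8.25345717e-02]
 [ 9.99999798e-01  1.39757261e-04 -6.19506524e-04  4.53712340e-04]
 [-6.31705907e-04  3.19245252e-01 -9.47671921e-01 -1.42677320e-01]
 [ 0.00000000e+00  0.00000000e+00  0.00000000e+00  1.00000000e+00]]
```

View pics/w1.png

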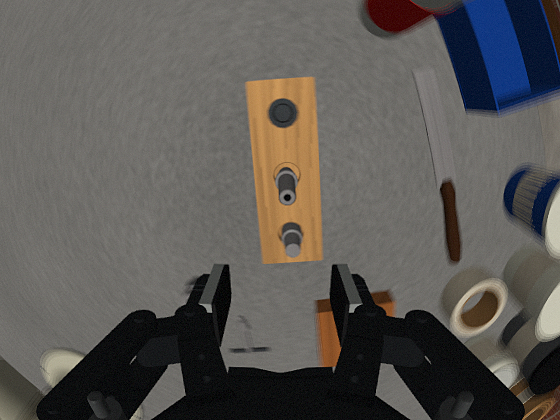

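Request:
arm_command(
  series=[
    [0.006,0.005,0.02,-0.1],
    [0.006,0.005,0.05,-0.1],
    [0.006,0.005,0.07,-0.1],
    [0.006,0.005,0.08,-0.1],
    [0.006,0.005,0.08,-0.1],
  ],
)

```text
time: 4.8
ee_pos: [0.5544, 0.2762, 0.1701]
tcp_rot: [-179.7, -0.2, 75.0]
wrist_force: [-0.4, 0.9, -0.3]
opening: 0.0497
grasp_force: 0.0
```

```bash
python3 - <<'E'
from h import *
o,c=look([('arbor_mid',.091),('arbor_top',.122),('stub',.018),('sleeve',.018)],save='w2.png')
go([.555,.276,.08],75.3)
E
```

```text
t 4.8 p [0.5544 0.2762 0.1701] r [-179.67   -0.18   74.95] F [-0.4  0.9 -0.3] op 0.0497 g 0.0
arbor_mid [(array([283.1, 227.1]), 0.56, array([0.5559, 0.2728]))]
arbor_top [(array([281.1, 237. ]), 0.56, array([0.5559, 0.2781]))]
stub [(array([283.4, 264.4]), 0.75, array([0.5389, 0.2063]))]
sleeve [(array([286.8, 116.5]), 0.83, array([0.5794, 0.3468]))]
shift [-0.0014  0.0001  0.0927] turn -0.006
```

Request:
arm_command(
  series=[
    [0,0.001,0.025,0],
    [0,0.001,0.05,0],
    [0,0.001,0.075,0],
    [0,0.001,0.09,0],
    [0,0.001,0.09,0],
  ],
)

```text
time: 5.55
ee_pos: [0.5548, 0.2763, 0.0796]
tcp_rot: [-179.6, -0.2, 75.0]
wrist_force: [0.5, -0.1, 0.7]
opening: 0.0498
grasp_force: 0.0
```

Request:
arm_command(
  series=[
    [0,0,0,0],
    [0,0,0,0],
    [0,0,0,0],
    [0,0,0,0],
    [0,0,0,0],
  ],
  hand=0.0,
  grip_force=50,
)

```text
time: 6.05
ee_pos: [0.5563, 0.2772, 0.0831]
tcp_rot: [-179.9, -0.4, 75.0]
wrist_force: [-0.4, 0.4, 5.9]
opening: 0.0147
grasp_force: 49.1
```

```bash
python3 - <<'E'
from h import *
o,c=look([('arbor_mid',.091),('arbor_top',.122)],save='w3.png')
E
```

```text
t 6.05 p [0.5563 0.2772 0.0831] r [-179.87   -0.37   75.  ] F [-0.4  0.4  5.9] op 0.0147 g 49.1
arbor_mid [(array([280.8, 290.5]), 0.6, array([0.5565, 0.2743]))]
arbor_top [(array([278.4, 327.4]), 0.61, array([0.556, 0.276]))]
```

View pics/w3.png

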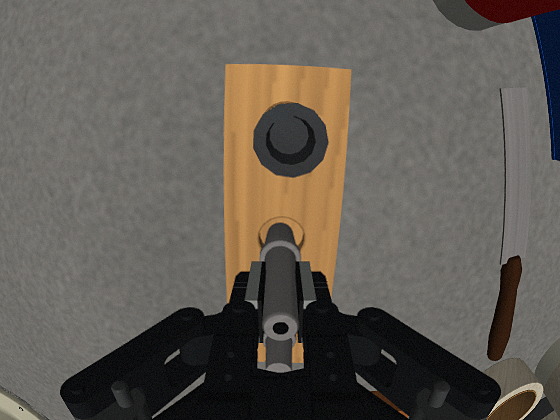

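Request:
arm_command(
  series=[
    [0,0,-0.01,0],
    [0,0,-0.03,0],
    [0,0,-0.07,0],
    [0,0,-0.11,0],
    [0,0,-0.13,0],
  ],
)

```text
time: 6.7
ee_pos: [0.5565, 0.2762, 0.216]
tcp_rot: [-180.0, -0.4, 75.0]
wrist_force: [0.8, 0.3, -1.4]
opening: 0.0147
grasp_force: 49.2
```

Request:
arm_command(
  series=[
    [-0.02,0.006,0,0],
    [-0.05,0.015,0,0],
    [-0.08,0.025,0,0],
    [-0.11,0.034,0,0],
    [-0.144,0.0445,0,0],
  ],
)

```text
time: 7.2
ee_pos: [0.5615, 0.1245, 0.2111]
tcp_rot: [-179.8, -0.3, 75.0]
wrist_force: [1.0, 0.4, -1.6]
opening: 0.0148
grasp_force: 49.1
```

Request:
arm_command(
  series=[
    [-0.04,0.012,0,0],
    [-0.08,0.025,0,0],
    [-0.115,0.036,0,0],
    [-0.135,0.042,0,0],
    [-0.144,0.0445,0,0],
  ],
)

```text
time: 7.7
ee_pos: [0.5673, -0.0271, 0.2102]
tcp_rot: [-179.8, -0.3, 74.9]
wrist_force: [0.0, 0.7, -2.3]
opening: 0.0148
grasp_force: 49.1
```

Request:
arm_command(
  series=[
    [0,0,0,0],
    [0,0,0,0],
    [0,0,0,0],
    [0,0,0,0],
    [0,0,0,0],
  ],
)

```text
time: 8.2
ee_pos: [0.5674, -0.0244, 0.2096]
tcp_rot: [-179.8, -0.3, 75.1]
wrist_force: [-0.5, -0.3, -0.9]
opening: 0.0144
grasp_force: 49.1
```

```bash
python3 - <<'E'
from h import *
o,c=look([('arbor_mid',.221),('arbor_top',.252),('socket_mouth',.096),('block',0)],save='w4.png')
R=Ro.from_euler('xyz',o['tcp_rot'],degrees=True).as_matrix()
for t,zt in (('arbor_mid',.008),('arbor_top',-.039)):
    z=o['ee_pos'][2]
s,cs=bot.camera('scene'),0
for t,z in(('socket_mouth',.096),('arbor_mid',.223),('arbor_top',.254)):
    print('scene',t,[(np.round(atz(s,d['location'],z),4),round(d['confidence'],2)) for d in bot.mark_of('scene',t)])
s=bot.camera('top')
for t,z in(('socket_mouth',.096),):
    print('top',t,[(np.round(atz(s,d['location'],z),4),round(d['confidence'],2)) for d in bot.mark_of('top',t)])
E
```

```text
t 8.2 p [ 0.5674 -0.0244  0.2096] r [-179.77   -0.27   75.06] F [-0.5 -0.3 -0.9] op 0.0144 g 49.1
arbor_mid [(array([281.8, 288.2]), 0.68, array([ 0.569 , -0.0241]))]
arbor_top [(array([278.7, 328.5]), 0.78, array([ 0.5679, -0.0234])), (array([256.3, 370.9]), 0.3, array([ 0.5522, -0.0445]))]
socket_mouth [(array([266.9, 158. ]), 0.88, array([0.5685, 0.0195]))]
block []
scene socket_mouth [(array([0.5634, 0.0222, 0.096 ]), 0.88)]
scene arbor_mid [(array([ 0.5704, -0.0275,  0.223 ]), 0.74), (array([0.885 , 0.0912, 0.223 ]), 0.7)]
scene arbor_top [(array([ 0.5621, -0.0302,  0.254 ]), 0.49)]
top socket_mouth [(array([0.5757, 0.0174, 0.096 ]), 0.69)]
```

View pics/w4.png

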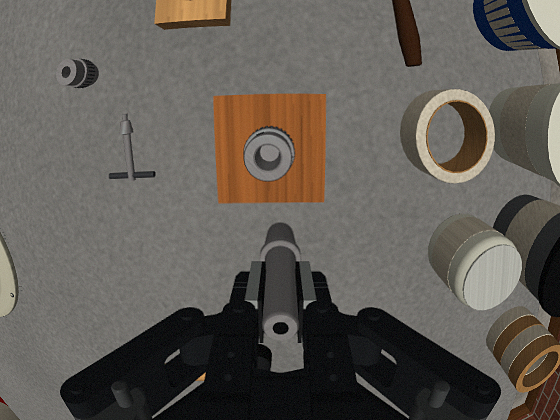

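Request:
arm_command(
  series=[
    [0.01,-0.003,0,0],
    [0.025,-0.007,0,0],
    [0.042,-0.0115,0.01,0],
    [0.042,-0.0115,0.02,0],
    [0.042,-0.0115,0.03,0],
  ],
)

```text
time: 9.25
ee_pos: [0.567, 0.0195, 0.1792]
tcp_rot: [-179.8, -0.3, 75.1]
wrist_force: [0.3, 0.3, -2.0]
opening: 0.0147
grasp_force: 49.1
```

```bash
python3 - <<'E'
from h import *
o,c=look([('arbor_mid',.188),('arbor_top',.219),('socket_mouth',.096)],save='w5.png')
s=bot.camera('scene')
for t,z in(('socket_mouth',.096),('arbor_mid',.188),('arbor_top',.219)):
    print('scene',t,[(np.round(atz(s,d['location'],z),4),np.round(d['location'],1),round(d['confidence'],2)) for d in bot.mark_of('scene',t)])
a=cv2.resize(c['color'][90:330,180:390],None,fx=2.2,fy=2.2)
b=cv2.resize(s['color'][140:250,225:335],None,fx=4.4,fy=4.4)
n=min(a.shape[0],b.shape[0]);im=np.hstack([a[:n,:400],b[:n,:400]]);cv2.imwrite('pics/h5.png',im);print(im.shape)
E
```

```text
t 9.25 p [0.567  0.0195 0.1792] r [-179.76   -0.26   75.08] F [ 0.3  0.3 -2. ] op 0.0147 g 49.1
arbor_mid [(array([281.6, 289.8]), 0.96, array([0.5679, 0.0175])), (array([197.3,  15.5]), 0.24, array([0.5662, 0.1473]))]
arbor_top [(array([282.2, 328.6]), 0.67, array([0.5683, 0.0182]))]
socket_mouth [(array([283.6, 218. ]), 0.9, array([0.5705, 0.0215]))]
scene socket_mouth [(array([0.5618, 0.0172, 0.096 ]), array([275.4, 198.8]), 0.95)]
scene arbor_mid [(array([0.5631, 0.0242, 0.188 ]), array([277.8, 172.4]), 0.63)]
scene arbor_top [(array([0.7129, 0.3029, 0.219 ]), array([371.9, 257.1]), 0.72), (array([0.5644, 0.0147, 0.219 ]), array([273.9, 161.2]), 0.55)]
(484, 800, 3)
```

View pics/h5.png

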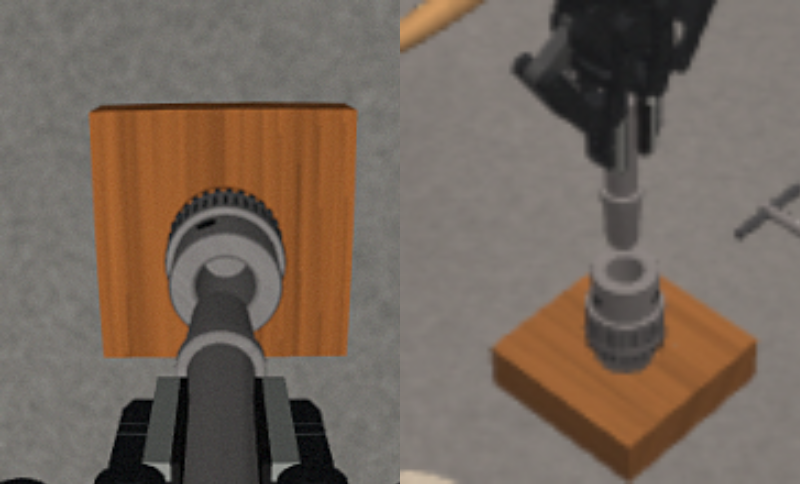

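Left: mouth at wrist px (283,217), with the arbor foot slightly short of it and a touch left. Right: axis and mouth line up to about 1.5 mm. I'll shift about 3 mm along tool x and 1 mm along tool y, then go down.

Request:
arm_command(
  series=[
    [0.003,0.001,0,0],
    [0.003,0.001,0.01,0],
    [0.003,0.001,0.018,0],
    [0.003,0.001,0.024,0],
    [0.003,0.001,0.03,0],
  ],
)

```text
time: 10.15
ee_pos: [0.5685, 0.0213, 0.1489]
tcp_rot: [-179.7, -0.2, 75.0]
wrist_force: [-0.3, -1.1, -1.1]
opening: 0.0148
grasp_force: 49.1
```

```bash
python3 - <<'E'
from h import *
o,c=look([('arbor_mid',.158),('socket_mouth',.096)],save='w6.png')
s=bot.camera('scene')
a=cv2.resize(c['color'][150:350,180:380],None,fx=2.4,fy=2.4)
b=cv2.resize(s['color'][150:250,225:325],None,fx=4.8,fy=4.8)
im=np.hstack([a[:480,:400],b[:480,:400]]);cv2.imwrite('pics/h6.png',im)
E
```

```text
t 10.15 p [0.5685 0.0213 0.1489] r [-179.72   -0.25   75.  ] F [-0.3 -1.1 -1.1] op 0.0148 g 49.1
arbor_mid [(array([279.8, 289.4]), 0.6, array([0.5686, 0.0199]))]
socket_mouth [(array([280.3, 238.2]), 0.8, array([0.5688, 0.0206]))]
```

View pics/h6.png

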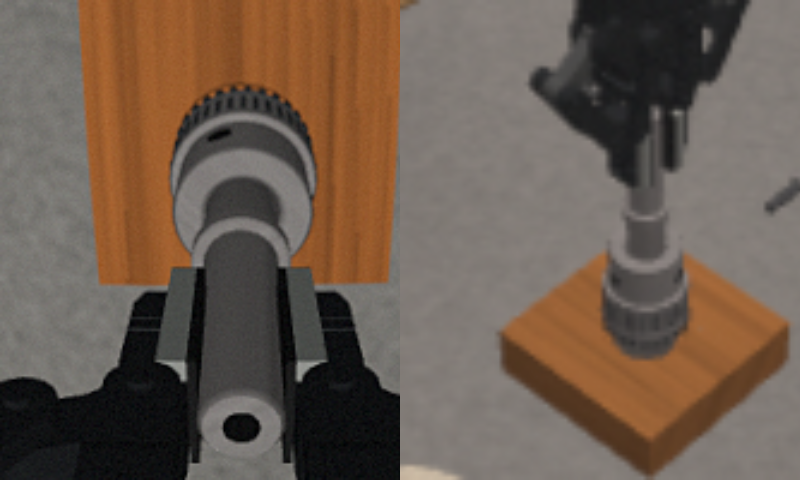

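The foot is inside the mouth and centred, with no side force, so I'm lowering slowly.

Request:
arm_command(
  series=[
    [0,0,0.002,0],
    [0,0,0.004,0],
    [0,0,0.006,0],
    [0,0,0.008,0],
    [0,0,0.01,0],
  ],
)

```text
time: 10.85
ee_pos: [0.5687, 0.0214, 0.1396]
tcp_rot: [-179.8, -0.3, 75.0]
wrist_force: [0.3, 0.8, -2.0]
opening: 0.0144
grasp_force: 49.1
```

Request:
arm_command(
  series=[
    [0,0,0.0005,0],
    [0,0,0.001,0],
    [0,0,0.0015,0],
    [0,0,0.002,0],
    [0,0,0.002,0],
  ],
)

```text
time: 11.35
ee_pos: [0.5687, 0.0214, 0.1378]
tcp_rot: [-179.8, -0.3, 75.0]
wrist_force: [-0.4, 0.4, -1.8]
opening: 0.0144
grasp_force: 49.1
```

Request:
arm_command(
  series=[
    [0,0,0.0005,0],
    [0,0,0.001,0],
    [0,0,0.0015,0],
    [0,0,0.002,0],
    [0,0,0.002,0],
  ],
)

```text
time: 11.85
ee_pos: [0.5687, 0.0214, 0.1357]
tcp_rot: [-179.8, -0.3, 75.0]
wrist_force: [-0.3, -0.9, -2.0]
opening: 0.0148
grasp_force: 49.1
```

Request:
arm_command(
  series=[
    [0,0,0.0005,0],
    [0,0,0.001,0],
    [0,0,0.0015,0],
    [0,0,0.0015,0],
    [0,0,0.0015,0],
  ],
)

```text
time: 12.35
ee_pos: [0.5687, 0.0214, 0.1343]
tcp_rot: [-179.8, -0.3, 75.0]
wrist_force: [0.0, -1.0, -2.2]
opening: 0.0146
grasp_force: 49.1
```

Request:
arm_command(
  series=[
    [0,0,0.0005,0],
    [0,0,0.001,0],
    [0,0,0.0015,0],
    [0,0,0.0015,0],
    [0,0,0.0015,0],
  ],
)

```text
time: 12.85
ee_pos: [0.5688, 0.0214, 0.1333]
tcp_rot: [-179.8, -0.3, 75.0]
wrist_force: [-1.1, -0.1, 4.5]
opening: 0.0151
grasp_force: 49.8
```

Request:
arm_command(
  series=[
    [0,0,0.0005,0],
    [0,0,0.001,0],
    [0,0,0.0015,0],
    [0,0,0.0015,0],
    [0,0,0.0015,0],
  ],
)

```text
time: 13.35
ee_pos: [0.5689, 0.0214, 0.132]
tcp_rot: [-179.8, -0.3, 75.0]
wrist_force: [-1.2, 0.4, 5.3]
opening: 0.0148
grasp_force: 50.2
```

Request:
arm_command(
  series=[
    [0,0,0,0],
    [0,0,0,0],
    [0,0,0,0],
    [0,0,0,0],
    [0,0,0,0],
  ],
  hand=0.045,
)

```text
time: 13.85
ee_pos: [0.5687, 0.0214, 0.1312]
tcp_rot: [-179.8, -0.3, 75.0]
wrist_force: [-0.4, 0.9, -0.2]
opening: 0.045
grasp_force: 0.0
```

Request:
arm_command(
  series=[
    [0,0,-0.01,0],
    [0,0,-0.03,0],
    [0,0,-0.06,0],
    [0,0,-0.09,0],
    [0,0,-0.12,0],
  ],
)

```text
time: 14.35
ee_pos: [0.5688, 0.0207, 0.2534]
tcp_rot: [-179.8, -0.3, 75.0]
wrist_force: [0.1, -0.1, -0.5]
opening: 0.0451
grasp_force: 0.0
```

```bash
python3 - <<'E'
from h import *
o,c=look([('arbor_mid',.140),('arbor_top',.171),('socket_mouth',.096)])
for cam in('scene','top'):
    look([('arbor_mid',.140),('arbor_top',.171),('socket_mouth',.096),('mallet_head',.045)],cam,save=cam+'7.png')
t=cv2.imread('pics/top7.png')[180:340,350:480];s=cv2.imread('pics/scene7.png')[140:250,225:325]
cv2.imwrite('pics/h7.png',np.hstack([cv2.resize(t,(390,480)),cv2.resize(s,(400,480))]))
E
```

```text
t 14.35 p [0.5688 0.0207 0.2534] r [-179.8    -0.27   75.  ] F [ 0.1 -0.1 -0.5] op 0.0451 g 0.0
arbor_mid [(array([281.5, 210.7]), 0.82, array([0.5699, 0.0191]))]
arbor_top [(array([278.2, 223. ]), 0.92, array([0.5677, 0.0203])), (array([213.2,  34.5]), 0.57, array([0.5601, 0.1639]))]
socket_mouth [(array([281.4, 193.6]), 0.92, array([0.5707, 0.022 ]))]
t 14.55 p [0.5694 0.0208 0.2524] r [-179.86   -0.29   75.  ] F [ 0.9  0.5 -0.1] op 0.045 g 0.0
arbor_mid [(array([276.2, 188.7]), 0.52, array([0.5691, 0.0233]))]
arbor_top [(array([276.9, 175.4]), 0.52, array([0.5569, 0.0185]))]
socket_mouth [(array([275.3, 199.2]), 0.92, array([0.5632, 0.0176]))]
mallet_head [(array([183.9, 153. ]), 0.93, array([ 0.4831, -0.331 ])), (array([211. , 156.3]), 0.78, array([ 0.4572, -0.2533]))]
t 14.8 p [0.5686 0.0208 0.2504] r [-179.67   -0.23   75.  ] F [ 0.5 -0.5  0.2] op 0.0448 g 0.0
arbor_mid []
arbor_top []
socket_mouth []
mallet_head [(array([442.1, 260.2]), 0.91, array([ 0.4716, -0.3357])), (array([407.4, 257.2]), 0.73, array([ 0.4781, -0.2546]))]
```

View pics/h7.png

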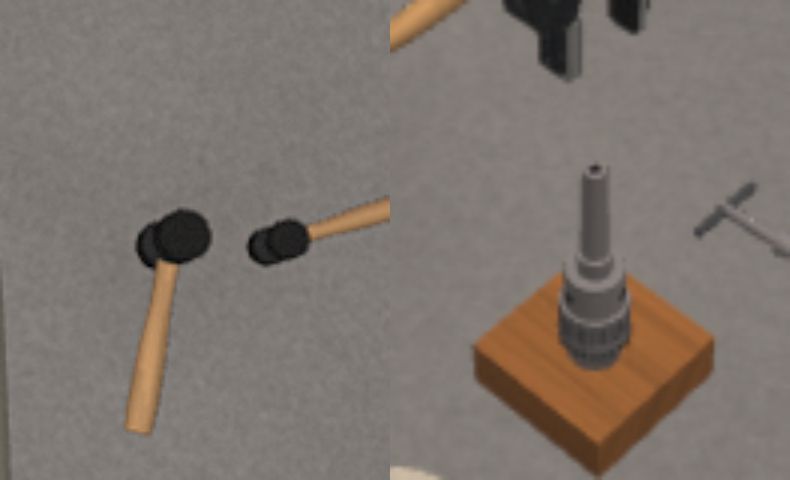

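The arbor stands upright in the socket. The larger mallet is at top px (407,257), its handle toward the robot at a world yaw of about 169°. Now to the mallet.

Request:
arm_command(
  series=[
    [-0.02,-0.002,0,0],
    [-0.05,-0.005,0,0],
    [-0.08,-0.007,0,0],
    [-0.11,-0.01,0,0],
    [-0.146,-0.013,0,0],
  ],
  hand=0.06,
)

```text
time: 15.55
ee_pos: [0.5182, -0.1176, 0.2507]
tcp_rot: [-179.8, -0.3, 75.0]
wrist_force: [0.5, 0.2, -0.6]
opening: 0.0603
grasp_force: 0.0
```

Request:
arm_command(
  series=[
    [-0.04,-0.003,0,0],
    [-0.08,-0.007,0,0],
    [-0.115,-0.01,0,0],
    [-0.135,-0.012,0,0],
    [-0.146,-0.013,0,0],
  ],
)

```text
time: 16.05
ee_pos: [0.4675, -0.256, 0.25]
tcp_rot: [-179.8, -0.3, 74.9]
wrist_force: [-0.7, 0.1, -0.5]
opening: 0.0605
grasp_force: 0.0
```

Request:
arm_command(
  series=[
    [0,0,0,0.15],
    [0,0,0,0.3],
    [0,0,0,0.45],
    [0,0,0,0.6],
    [0,0,0,0.75],
  ],
)

```text
time: 16.55
ee_pos: [0.4686, -0.254, 0.2501]
tcp_rot: [-179.6, -0.0, 31.7]
wrist_force: [0.1, -0.1, 0.7]
opening: 0.0599
grasp_force: 0.0
```

Request:
arm_command(
  series=[
    [0,0,0,0.15],
    [0,0,0,0.3],
    [0,0,0,0.45],
    [0,0,0,0.6],
    [0,0,0,0.75],
  ],
)

```text
time: 17.05
ee_pos: [0.4686, -0.254, 0.2501]
tcp_rot: [-179.7, 0.2, -11.3]
wrist_force: [-0.2, -0.4, -0.6]
opening: 0.06
grasp_force: 0.0
```

```bash
python3 - <<'E'
from h import *
o,c=look([('mallet_head',.045)],save='w8.png')
E
```

```text
t 17.05 p [ 0.4686 -0.254   0.2501] r [-179.71    0.22  -11.26] F [-0.2 -0.4 -0.6] op 0.06 g 0.0
mallet_head [(array([353.5, 162.4]), 0.86, array([ 0.4764, -0.3364])), (array([282. , 175.7]), 0.77, array([ 0.4762, -0.2563])), (array([ 51. , 276.5]), 0.18, array([0.402 , 0.1141]))]
```

View pics/w8.png

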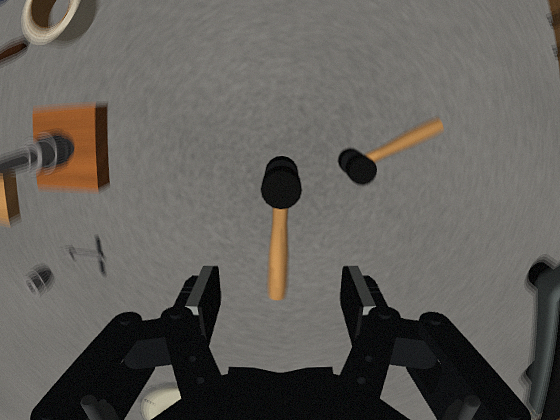

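Request:
arm_command(
  series=[
    [0.008,0.001,0.02,0.033],
    [0.008,0.001,0.06,0.033],
    [0.008,0.001,0.1,0.033],
    [0.008,0.001,0.125,0.033],
    [0.008,0.001,0.134,0.033],
  ],
)

```text
time: 17.65
ee_pos: [0.4745, -0.2553, 0.1132]
tcp_rot: [-179.7, 0.4, -12.6]
wrist_force: [1.0, 0.6, 0.3]
opening: 0.0602
grasp_force: 0.0
```

```bash
python3 - <<'E'
from h import *
o,c=look([('mallet_head',.045)],save='w9.png')
p=[]
for px in((281,189),):pass
E
```

```text
t 17.65 p [ 0.4745 -0.2553  0.1132] r [-179.66    0.45  -12.57] F [1.  0.6 0.3] op 0.0602 g 0.0
mallet_head [(array([394.1, 201. ]), 0.97, array([ 0.4771, -0.3372])), (array([278.4, 227.3]), 0.59, array([ 0.4756, -0.2536]))]
```

View pics/w9.png

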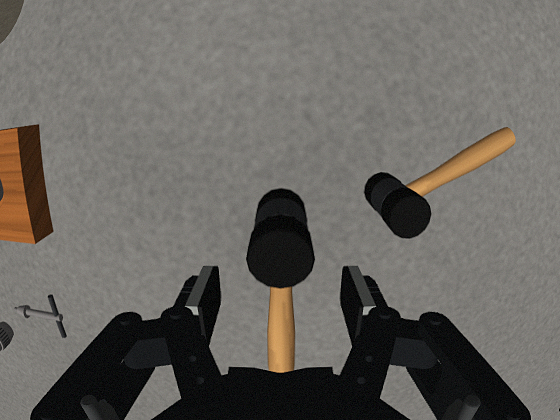

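Head centred between the fingers at (280,250), handle straight along −x of the tool. I'll go down and grip.

Request:
arm_command(
  series=[
    [0.001,0,0.015,0],
    [0.001,0,0.035,0],
    [0.001,0,0.055,0],
    [0.001,0,0.066,0],
    [0.001,0,0.066,0],
  ],
)

```text
time: 18.25
ee_pos: [0.476, -0.2559, 0.0491]
tcp_rot: [-179.7, 0.3, -12.8]
wrist_force: [0.4, 0.3, 0.4]
opening: 0.0602
grasp_force: 0.0
```

Request:
arm_command(
  series=[
    [0,0,0,0],
    [0,0,0,0],
    [0,0,0,0],
    [0,0,0,0],
    [0,0,0,0],
  ],
  hand=0.03,
  grip_force=100,
)

```text
time: 18.75
ee_pos: [0.4771, -0.2565, 0.0516]
tcp_rot: [-179.8, 0.1, -12.8]
wrist_force: [-1.1, 0.9, 5.9]
opening: 0.0385
grasp_force: 100.0
```

Request:
arm_command(
  series=[
    [0,0,0,0],
    [0,0,0,0],
    [0,0,-0.005,0],
    [0,0,-0.01,0],
    [0,0,-0.02,0],
  ],
)

```text
time: 19.25
ee_pos: [0.4759, -0.256, 0.0698]
tcp_rot: [-179.7, 0.3, -12.8]
wrist_force: [-0.4, -0.4, -4.3]
opening: 0.0381
grasp_force: 100.7
```

Request:
arm_command(
  series=[
    [0,0,-0.03,0],
    [0,0,-0.07,0],
    [0,0,-0.11,0],
    [0,0,-0.15,0],
    [0,0,-0.19,0],
  ],
)

```text
time: 19.75
ee_pos: [0.4766, -0.2572, 0.2623]
tcp_rot: [-179.7, 0.2, -12.8]
wrist_force: [1.4, 0.2, -5.0]
opening: 0.0382
grasp_force: 101.1
```

Request:
arm_command(
  series=[
    [0.002,-0.02,-0.02,0],
    [0.005,-0.05,-0.035,0],
    [0.008,-0.08,-0.04,0],
    [0.011,-0.11,-0.04,0],
    [0.0145,-0.145,-0.04,0],
  ],
)

```text
time: 20.25
ee_pos: [0.5236, -0.1186, 0.3016]
tcp_rot: [-179.7, 0.2, -12.9]
wrist_force: [1.3, 0.7, -5.3]
opening: 0.0381
grasp_force: 101.4
```

Request:
arm_command(
  series=[
    [0.004,-0.04,0,0],
    [0.008,-0.08,0,0],
    [0.011,-0.115,0,0],
    [0.0135,-0.137,0,0],
    [0.0145,-0.1455,0,0],
  ],
)

```text
time: 20.75
ee_pos: [0.5539, -0.0725, 0.3012]
tcp_rot: [-177.7, 0.3, -8.6]
wrist_force: [0.2, -0.2, -4.8]
opening: 0.0384
grasp_force: 101.5
```

Request:
arm_command(
  series=[
    [0,0,0.01,0],
    [0,0,0.03,0],
    [0,0,0.04,0],
    [0,0,0.045,0],
    [0,0,0.05,0],
  ],
)

```text
time: 21.25
ee_pos: [0.5533, -0.071, 0.2512]
tcp_rot: [-177.6, 0.3, -8.5]
wrist_force: [-0.6, 0.4, -5.0]
opening: 0.0381
grasp_force: 101.5
```

```bash
python3 - <<'E'
from h import *
o,c=look([('mallet_head',.243)])
go([.5687,.0212,.228],-12.8)
s=bot.camera('scene')
for t,z in(('mallet_head',.243),('arbor_top',.171),('arbor_mid',.14)):
    print(t,[(np.round(d['location'],1),np.round(atz(s,d['location'],z)[:2],4)) for d in bot.mark_of('scene',t)])
a=cv2.resize(c['color'],(400,300));b=cv2.resize(s['color'][90:240,200:350],(400,400))
cv2.imwrite('pics/h10.png',np.hstack([cv2.copyMakeBorder(a,0,100,0,0,0),b]))
E
```

```text
t 21.25 p [ 0.5533 -0.071   0.2512] r [-177.64    0.3    -8.51] F [-0.6  0.4 -5. ] op 0.0381 g 101.5
mallet_head [(array([281.6, 275.6]), 0.84, array([ 0.5502, -0.0708])), (array([496.5, 216.8]), 0.76, array([ 0.5664, -0.1951]))]
shift [ 0.0017 -0.0924  0.0269] turn 0.075
mallet_head [(array([185.5, 154. ]), array([ 0.6618, -0.1548])), (array([246.9, 135. ]), array([ 0.5377, -0.0716]))]
arbor_top [(array([276.5, 175.3]), array([0.557 , 0.0175]))]
arbor_mid [(array([275.7, 186. ]), array([0.5615, 0.0178]))]
```

View pics/h10.png

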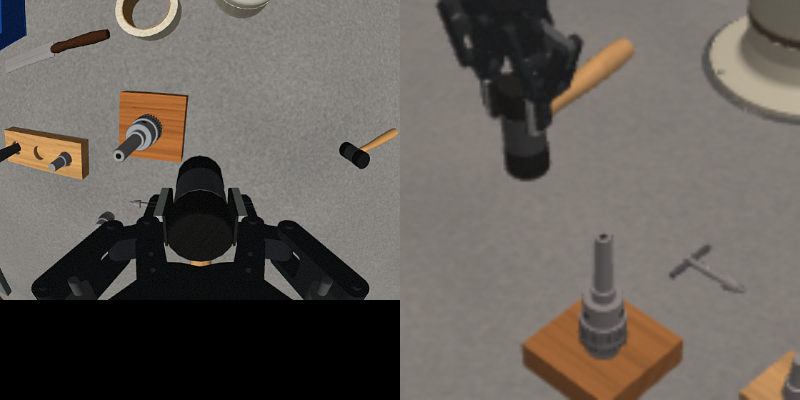

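```bash
python3 - <<'E'
from h import *
o=st();print(np.round(o['q'],2))
E
```

```text
t 21.55 p [ 0.5537 -0.0708  0.252 ] r [-177.63    0.25   -8.48] F [-0.2 -0.4 -4.6] op 0.0383 g 101.5
[ -8.5    6.89  14.44  97.8    2.37 179.98]
```

Joint 6 is at its limit (J6 = 180 + J1 − yaw), so I'll turn the tool back about 24° and see whether the tilt goes.

Request:
arm_command(
  series=[
    [0,0,0,-0.12],
    [0,0,0,-0.25],
    [0,0,0,-0.36],
    [0,0,0,-0.42],
    [0,0,0,-0.42],
  ],
)

```text
time: 22.05
ee_pos: [0.5537, -0.0708, 0.2518]
tcp_rot: [-177.7, -0.7, 15.6]
wrist_force: [-0.0, 0.2, -4.0]
opening: 0.0383
grasp_force: 101.4
```

```bash
python3 - <<'E'
from h import *
o=st();print(np.round(o['q'],2));go([.5687,.0212,.25])
E
```

```text
t 22.05 p [ 0.5537 -0.0708  0.2518] r [-177.73   -0.72   15.61] F [-0.   0.2 -4. ] op 0.0383 g 101.4
[ -8.49   6.89  14.42  97.79   2.37 155.87]
shift [ 0.0392 -0.0844  0.0056] turn None
```

Request:
arm_command(
  series=[
    [0.008,-0.016,0,0],
    [0.018,-0.038,0,0],
    [0.028,-0.06,0.003,0],
    [0.035,-0.076,0.007,0],
    [0.0385,-0.0825,0.01,0],
  ],
)

```text
time: 22.55
ee_pos: [0.5686, 0.0208, 0.2451]
tcp_rot: [-177.7, -0.7, 15.5]
wrist_force: [0.4, 0.2, -4.7]
opening: 0.038
grasp_force: 101.6
```

```bash
python3 - <<'E'
from h import *
o=st();print(np.round(o['q'],1))
for i in range(2):
  s=bot.camera('scene')
  for t,z in(('mallet_head',.238),('arbor_top',.171)):
    print(t,[(np.round(d['location'],1),round(d['confidence'],2),np.round(atz(s,d['location'],z)[:2],4)) for d in bot.mark_of('scene',t)])
cv2.imwrite('pics/h11.png',cv2.resize(s['color'][90:240,200:350],(600,600)))
E
```

```text
t 22.55 p [0.5686 0.0208 0.2451] r [-177.71   -0.7    15.54] F [ 0.4  0.2 -4.7] op 0.038 g 101.6
[  0.9   7.9  14.7  96.8   2.4 165.3]
mallet_head [(array([277.5, 155.1]), 0.97, array([0.5616, 0.0224])), (array([188.6, 153.1]), 0.81, array([ 0.6515, -0.1549]))]
arbor_top [(array([277.2, 172.9]), 0.59, array([0.5489, 0.0149]))]
mallet_head [(array([185.4, 152.6]), 0.81, array([ 0.6535, -0.1622])), (array([279.3, 153.1]), 0.59, array([0.5536, 0.0226]))]
arbor_top [(array([275.2, 177.3]), 0.65, array([0.5646, 0.0182]))]
```

View pics/h11.png

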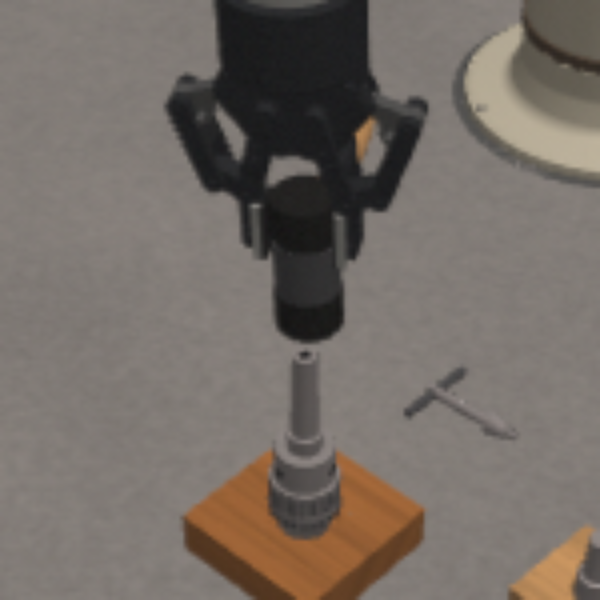

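Request:
arm_command(
  series=[
    [0,0,0.005,0],
    [0,0,0.01,0],
    [0,0,0.014,0],
    [0,0,0.017,0],
    [0,0,0.018,0],
  ],
)

```text
time: 23.35
ee_pos: [0.5683, 0.0201, 0.2266]
tcp_rot: [-177.7, -0.7, 15.6]
wrist_force: [-0.3, -0.3, -4.7]
opening: 0.0384
grasp_force: 101.6
```

Request:
arm_command(
  series=[
    [0,0,0.0015,0],
    [0,0,0.003,0],
    [0,0,0.0045,0],
    [0,0,0.006,0],
    [0,0,0.0075,0],
  ],
)

```text
time: 23.85
ee_pos: [0.5689, 0.0204, 0.2207]
tcp_rot: [-177.8, -0.8, 15.6]
wrist_force: [-0.4, 0.5, 5.2]
opening: 0.0382
grasp_force: 101.6
```

Request:
arm_command(
  series=[
    [0,0,0.0005,0],
    [0,0,0.001,0],
    [0,0,0.0015,0],
    [0,0,0.002,0],
    [0,0,0.002,0],
  ],
)

```text
time: 24.35
ee_pos: [0.569, 0.0204, 0.2191]
tcp_rot: [-177.8, -0.8, 15.6]
wrist_force: [-0.7, -1.4, 10.0]
opening: 0.038
grasp_force: 102.4
```

Request:
arm_command(
  series=[
    [0,0,-0.005,0],
    [0,0,-0.01,0],
    [0,0,-0.012,0],
    [0,0,-0.012,0],
    [0,0,-0.012,0],
  ],
)

```text
time: 24.85
ee_pos: [0.5684, 0.02, 0.2292]
tcp_rot: [-177.7, -0.6, 15.6]
wrist_force: [0.7, 0.4, -4.7]
opening: 0.0381
grasp_force: 102.1
```

Request:
arm_command(
  series=[
    [0,0,0.003,0],
    [0,0,0.006,0],
    [0,0,0.0085,0],
    [0,0,0.0105,0],
    [0,0,0.012,0],
  ],
)

```text
time: 25.35
ee_pos: [0.569, 0.0204, 0.219]
tcp_rot: [-177.8, -0.8, 15.6]
wrist_force: [-0.0, -0.9, 11.5]
opening: 0.038
grasp_force: 102.3
```

Request:
arm_command(
  series=[
    [0,0,0.0005,0],
    [0,0,0.001,0],
    [0,0,0.001,0],
    [0,0,0.001,0],
    [0,0,0.001,0],
  ],
)

```text
time: 25.85
ee_pos: [0.5692, 0.0205, 0.2191]
tcp_rot: [-177.8, -0.9, 15.6]
wrist_force: [0.2, -0.3, 9.0]
opening: 0.0384
grasp_force: 102.3
```

Request:
arm_command(
  series=[
    [0,0,0.0007,0],
    [0,0,0.0014,0],
    [0,0,0.002,0],
    [0,0,0.002,0],
    [0,0,0.002,0],
  ],
)

```text
time: 26.35
ee_pos: [0.5699, 0.0206, 0.2189]
tcp_rot: [-177.8, -1.1, 15.6]
wrist_force: [0.0, -0.9, 18.6]
opening: 0.0381
grasp_force: 103.2
```

```bash
python3 - <<'E'
from h import *
for i in range(3): st();bot.camera('scene')
E
```

```text
t 26.35 p [0.5699 0.0206 0.2189] r [-177.84   -1.12   15.56] F [ 0.  -0.9 18.6] op 0.0381 g 103.2
t 26.4 p [0.5699 0.0205 0.2189] r [-177.84   -1.12   15.56] F [-0.2 -1.7 18. ] op 0.0381 g 103.2
t 26.45 p [0.5699 0.0205 0.2189] r [-177.84   -1.12   15.56] F [-0.2 -0.5 19.4] op 0.0383 g 103.2
```

Request:
arm_command(
  series=[
    [0,0,-0.005,0],
    [0,0,-0.01,0],
    [0,0,-0.015,0],
    [0,0,-0.015,0],
    [0,0,-0.015,0],
  ],
)

```text
time: 27.0
ee_pos: [0.5685, 0.02, 0.2292]
tcp_rot: [-177.7, -0.7, 15.6]
wrist_force: [0.3, 0.1, -5.3]
opening: 0.0386
grasp_force: 102.1
```

Request:
arm_command(
  series=[
    [0,0,0.003,0],
    [0,0,0.006,0],
    [0,0,0.009,0],
    [0,0,0.0115,0],
    [0,0,0.014,0],
  ],
)

```text
time: 27.5
ee_pos: [0.5696, 0.0205, 0.2187]
tcp_rot: [-177.8, -1.0, 15.6]
wrist_force: [-0.6, -1.6, 26.8]
opening: 0.0379
grasp_force: 103.7
```

Request:
arm_command(
  series=[
    [0,0,0,0],
    [0,0,0,0],
    [0,0,0,0],
    [0,0,0,0],
    [0,0,0,0],
  ],
)

```text
time: 28.0
ee_pos: [0.5695, 0.0205, 0.2189]
tcp_rot: [-177.8, -1.0, 15.6]
wrist_force: [-0.0, -0.8, 14.1]
opening: 0.0382
grasp_force: 103.8
```

Request:
arm_command(
  series=[
    [0,0,-0.005,0],
    [0,0,-0.015,0],
    [0,0,-0.03,0],
    [0,0,-0.05,0],
    [0,0,-0.06,0],
  ],
)

```text
time: 28.5
ee_pos: [0.5686, 0.0181, 0.2772]
tcp_rot: [-177.7, -0.7, 15.6]
wrist_force: [0.1, 0.2, -4.6]
opening: 0.0383
grasp_force: 102.0
```

```bash
python3 - <<'E'
from h import *
go([.4765,-.2562,.28],15.6)
E
```

```text
shift [-0.1623  0.2391 -0.0144] turn -0.001
```

Request:
arm_command(
  series=[
    [-0.015,0.02,-0.005,0],
    [-0.037,0.05,-0.005,0],
    [-0.06,0.08,-0.005,0],
    [-0.09,0.12,-0.005,0],
    [-0.12,0.16,-0.005,0],
  ],
)

```text
time: 29.0
ee_pos: [0.495, -0.1695, 0.2725]
tcp_rot: [-177.7, -0.7, 15.6]
wrist_force: [0.5, 0.1, -3.5]
opening: 0.0382
grasp_force: 101.9
```

Request:
arm_command(
  series=[
    [-0.02,0.027,0,0],
    [-0.0326,0.0444,0.01,0],
    [-0.0326,0.0444,0.03,0],
    [-0.0326,0.0444,0.06,0],
    [-0.0326,0.0444,0.1,0],
  ],
)

```text
time: 29.5
ee_pos: [0.4769, -0.2163, 0.1707]
tcp_rot: [-177.8, -0.8, 15.5]
wrist_force: [0.5, -0.4, -3.6]
opening: 0.0385
grasp_force: 102.0
```

```bash
python3 - <<'E'
from h import *
o,c=look([('mallet_head',.14)]);go([.475,-.22,.062])
E
```

```text
t 29.5 p [ 0.4769 -0.2163  0.1707] r [-177.8    -0.8    15.52] F [ 0.5 -0.4 -3.6] op 0.0385 g 102.0
mallet_head [(array([408.2, 241.2]), 0.83, array([ 0.5048, -0.2877])), (array([282.2, 277.6]), 0.57, array([ 0.4608, -0.2209])), (array([ 73.9, 200.1]), 0.47, array([ 0.4707, -0.0746]))]
shift [-0.0008  0.0105  0.1026] turn None
```

Request:
arm_command(
  series=[
    [0,0,0.02,0],
    [0,0,0.05,0],
    [0,0,0.08,0],
    [0,0,0.1,0],
    [0,0,0.105,0],
  ],
)

```text
time: 30.1
ee_pos: [0.4762, -0.211, 0.0653]
tcp_rot: [-177.6, -0.6, 15.6]
wrist_force: [-0.7, 0.1, -3.9]
opening: 0.0384
grasp_force: 102.1
```

Request:
arm_command(
  series=[
    [0,0,0.002,0],
    [0,0,0.004,0],
    [0,0,0.006,0],
    [0,0,0.0075,0],
    [0,0,0.0085,0],
  ],
)

```text
time: 30.6
ee_pos: [0.4767, -0.211, 0.0576]
tcp_rot: [-177.7, -0.7, 15.6]
wrist_force: [0.9, 0.5, -4.2]
opening: 0.0384
grasp_force: 102.1
```

Request:
arm_command(
  series=[
    [0,0,0.001,0],
    [0,0,0.002,0],
    [0,0,0.003,0],
    [0,0,0.004,0],
    [0,0,0.004,0],
  ],
)

```text
time: 31.1
ee_pos: [0.4764, -0.2107, 0.0531]
tcp_rot: [-177.7, -0.7, 15.6]
wrist_force: [-0.2, -0.1, -5.0]
opening: 0.038
grasp_force: 102.1
```

Request:
arm_command(
  series=[
    [0,0,0.0005,0],
    [0,0,0.001,0],
    [0,0,0.0015,0],
    [0,0,0.0015,0],
    [0,0,0.0015,0],
  ],
)

```text
time: 31.6
ee_pos: [0.4767, -0.2107, 0.0523]
tcp_rot: [-177.7, -0.7, 15.6]
wrist_force: [-2.2, 0.9, 2.8]
opening: 0.0382
grasp_force: 102.2
```

Touching the bench. I'll loosen gently, then open and rise.

Request:
arm_command(
  series=[
    [0,0,0,0],
    [0,0,0,0],
    [0,0,0,0],
    [0,0,0,0],
    [0,0,0,0],
  ],
  hand=0.058,
  grip_force=20,
)

```text
time: 32.1
ee_pos: [0.4766, -0.2107, 0.0518]
tcp_rot: [-177.7, -0.7, 15.6]
wrist_force: [0.7, -0.6, -0.1]
opening: 0.0579
grasp_force: 0.0
```

```bash
python3 - <<'E'
from h import *
o,c=look([('mallet_head',.045)],save='w12.png')
for px in((281,310),):print(atz(c,px,.09,o))
E
```

```text
t 32.1 p [ 0.4766 -0.2107  0.0518] r [-177.72   -0.69   15.57] F [ 0.7 -0.6 -0.1] op 0.0579 g 0.0
mallet_head [(array([465., 314.]), 0.71, array([ 0.4763, -0.3304])), (array([276.5, 276.8]), 0.58, array([ 0.4732, -0.2094]))]
[ 0.48400445 -0.2105144   0.09      ]
```

Request:
arm_command(
  series=[
    [0,0,-0.01,0],
    [0,0,-0.03,0],
    [0,0,-0.06,0],
    [0,0,-0.1,0],
    [0,0,-0.14,0],
  ],
)

```text
time: 32.7
ee_pos: [0.4761, -0.2164, 0.1937]
tcp_rot: [-177.7, -0.7, 15.6]
wrist_force: [0.7, 0.5, 0.2]
opening: 0.0579
grasp_force: 0.0
```

Request:
arm_command(
  series=[
    [0,0,-0.02,0],
    [0,0,-0.03,0],
    [0,0,-0.03,0],
    [0,0,-0.03,0],
    [0,0,-0.03,0],
  ],
)

```text
time: 33.2
ee_pos: [0.4759, -0.2175, 0.2201]
tcp_rot: [-177.6, -0.6, 15.6]
wrist_force: [0.6, 0.8, -1.0]
opening: 0.0579
grasp_force: 0.0
```

```bash
python3 - <<'E'
from h import *
o=st();s=bot.camera('scene')
for t,z in(('mallet_head',.045),('arbor_top',.167),('arbor_mid',.136),('socket_mouth',.096)):
    print(t,[(np.round(d['location'],1),np.round(atz(s,d['location'],z)[:2],4)) for d in bot.mark_of('scene',t)])
cv2.imwrite('pics/h12.png',cv2.resize(s['color'][110:270,160:340],(720,600)))
E
```

```text
t 33.2 p [ 0.4759 -0.2175  0.2201] r [-177.63   -0.59   15.56] F [ 0.6  0.8 -1. ] op 0.0579 g 0.0
mallet_head [(array([222.5, 163.4]), array([ 0.4672, -0.2068])), (array([183.8, 154.4]), array([ 0.4883, -0.3274])), (array([371.5, 258.1]), array([0.5797, 0.2826]))]
arbor_top [(array([270.9, 177.3]), array([0.5657, 0.0072]))]
arbor_mid [(array([277. , 184.5]), array([0.5518, 0.0161]))]
socket_mouth [(array([275. , 200.2]), array([0.5665, 0.0186]))]
```

View pics/h12.png

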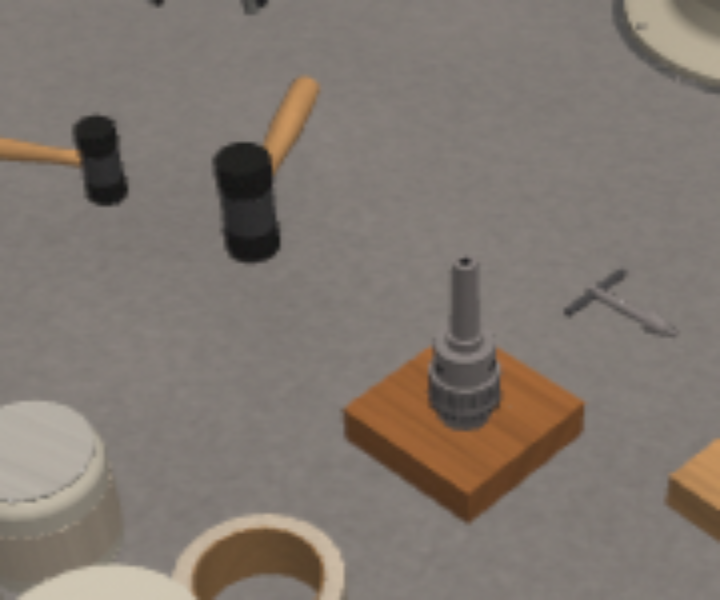

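The mallet stands on its face (crop 248,205) and the arbor is upright and home in the chuck (crop 464,340). Nothing else has moved.

```bash
python3 -c "
from workcell import bot
print(bot.job_done())"
```

```text
the job is handed in; nothing more can be done
None
```

I handed the job in at about 33 s with no pass/fail result returned: the arbor did not move under repeated firm taps of about 15–30 N, the mallet stands on its face, about 45 mm from its original spot, and nothing else looks moved in the final view (which did not show everything).

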